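# Put the polishing handpiece on charge

## Task

Take the cordless handpiece from its wooden rest and press it down into the two spring clips of the charging dock, tail towards the contact post but still clear of its pin, until both clips have snapped around it. Then slide it back along the clips until its tail is fully home against the post, with the charging pin pushed right in, and let go. Press and push only as hard as fingers would, never forcing the dock, and leave the other things on the bench where they are.

Things in the scene. Friction and masses are not known exactly. Their poses are not given: they have to be found in the camera images.
- handpiece: the cordless handpiece, a round aluminium pen-like tool, about 180 g, lying level. Straight barrel 22 mm across and 160 mm long with a flat tail end; the dark tapered nose reaches 52 mm beyond the barrel. Origin: on its axis, half-way along the straight barrel (11 mm below its top), the place to grip it. x: along its axis towards the nose; it may be rolled about x.
- tail (a point): centre of the handpiece's flat tail end, 80 mm from the barrel's centre; axes as the handpiece.
- rest: fixed wooden rest, foot 130 x 62 x 10 mm, with two cork V blocks 100 mm apart on which the barrel lies, its axis 46 mm above the bench and its centre within 10 mm of the rest's. 88 mm of barrel are free between the V blocks. Origin: on the bench under the centre. x: along the barrel, the way the nose points; z up.
- dock: charging dock fixed to the bench: black base 225 x 70 mm, 15 mm high; two spring clips on pedestals 96 mm apart and, at its -x end, a black contact post 73 mm high with a brass pin. Origin: on the bench, midway between the clips. x: along the clips' axis away from the post, the way the nose must point; z up. Over 20 N from the handpiece on the post, 25 N on a bed, or 15 N from the gripper, damages it.
- seat (a point): point on the clips' axis midway between the clips, 60 mm above the bench; axes as the dock. A snapped-in barrel has its axis on this line. Beside the barrel, between the clips, all is free down to the base, 45 mm below the axis. Once snapped in, the barrel slides lengthwise against 3 to 7 N of friction, which holds it where it is left.
- clip_front (a point): centre of the front clip on the axis, 48 mm from the seat point towards +x; axes as the dock. The clip is 12 mm wide along x: two sprung steel fingers, flared lips reaching 21 mm above this point. A barrel from above meets the lips about 20 mm above its seat; both clips together take 10 to 16 N of push to let it through, then the force drops and they pull it on to their steel beds.
- clip_rear (a point): centre of the rear clip on the axis, 48 mm from the seat point towards -x; same as the front clip.
- slot (a point): on the axis, 85 mm behind the seat point (-x): the middle of the contact post's range; axes as the dock. The post is clamped by its thumbscrew at an unmeasured place: its face lies anywhere within 13 mm either side of this point, so the tail must find it by feel. A barrel whose centre is 17 mm ahead (+x) of the seat point is clear of the pin in every case.
- pin (a joint): travel of the brass charging pin, m: 0 = out, its tip 5 mm proud of the post's face towards +x, on the clips' axis; 0.005 = pushed flush with the face, where the tail also meets the rigid post. Its spring gives 0.6 to 1.6 N.
- tin: bystander: round steel tin of findings, 72 mm across, 22 mm high; origin under its centre.
- jar: bystander: white jar with a red lid, 48 mm across, 62 mm high; origin under its centre.
- pliers: bystander: flat-nosed pliers lying on the bench, 150 mm long, 12 mm high; origin on the bench 26 mm behind the joint.
- ring_clamp: bystander: wooden ring clamp standing on a steel foot, 44 mm across the foot, 113 mm high; origin under its centre.
Things that resemble listed ones, but are neither listed nor needed, are in the scene too. Of the things shaped like the handpiece, the aluminium one is meant.

How it is judged:
By the outcome, as a careful person would: the job done as asked, in the order asked, and still so for the second after the job is handed in, with the robot touching nothing.
It also fails if it takes over 67 s, if anything falls off the work surface, if the arm or the gripper's body presses on something with over 40 N, if the wrist force passes 120 N, or if a joint passes its speed limit or range.

## Robot

A 6-joint arm with a two-finger parallel gripper is mounted at the origin on the work surface. World frame = base frame: x ahead of the robot, y to its left, z up, the work surface at z = 0. Lengths are in m, angles in rad, forces in N, time in s.
With the tool pointing down it reaches from about 0.35 to 0.775 m from the base axis. Payload 5.5 kg.
Tool frame: the origin (TCP) lies between the finger pads; the fingertips stand 8 mm ahead of it and the grasp point (between the pads) lies 11 mm behind it; z points along the fingers, y is the direction in which the jaws open and shut (so a half turn about z gives the same grasp; the last joint's range is limited). The gripper opens to 85 mm and grips with 20 to 120 N. Pads are 22 mm wide; open, the fingers measure 114 mm over their backs; the gripper's body (76 mm by 85 mm) begins 54 mm behind the grasp point. The pads swing forward as they close: fully open they stand 13 mm farther back than shut.
Start: joints at [1.057, 0.313, 0.046, 1.304, 0, 1.431], TCP at [0.21, 0.535, 0.239] pointing down, gripper open.
Joint ranges: [-2.76, 2.76], [-0.86, 1.69], [-1.03, 1.26], [-2.2, 2.34], [-1.47, 1.5], [-3.14, 3.14]. Speed limits (rad/s): [2.57, 2.57, 3.14, 3.14, 3.14, 3.14].

## Interface

Orientations are given as a rotation vector (axis times angle).
In Python, from workcell import robot gives the robot as it stands. The module is installed in compiled form; this text tells all that it offers.
- The arm moves only by the tool drive_tool, never from a script. Its argument "rows" is one flat list of numbers, 5 for each row, row after row: the shift along the tool's x, y, z in mm, then the turn about the tool's z in rad, then the closure in counts, from 0 (fully open) to 255 (shut). In form: [tx, ty, tz, twist, grip, tx, ty, tz, twist, grip, ...]. A call has 1 to 8 rows; each row shifts and turns the pose as measured when the row begins, along the tool's axes as they then stand; what a row does not reach is not made up. A row lasts 1/12 s, in which the tool goes at most 41.7 mm and 7.16 degrees, less where a joint would pass 70% of its speed; a pose out of reach is approached as far as the arm can. A call is refused whole if a number of a shift passes 41.7 or a number of a turn 0.125, either way. A call with a gripper value outside its range is refused whole. The fingers move at their own pace and stop on an object; "newtons" is the grip in N (left out, the last holds). Time passes only in rows, so rows that do not move let the fingers close. It gives the time, the measured TCP pose, the force and the opening at its end, in the units of the state.
- robot.state(): the state, without advancing time (a new reading comes with each control period).
- robot.snapshot(name): name is "side" or "top" or "wrist"; returns a dict with "pixels" (420x560x3 uint8, blue, green, red), "depth" (420x560 float32, m along the optical axis (not along the pixel's ray), 0 where there is no reading), "fx", "fy", "cx", "cy" (pixels), "k1" (the pictures are not rectified: a ray, as slopes to the right and down, at radius r is drawn at 1 + k1 r^2 times it, then the intrinsics apply), "rvec" (rotation vector, rad) and "tvec" (3), from world to camera coordinates, as OpenCV has them; the wrist camera has in their place "hand_eye" (4x4, takes a point from camera to tool coordinates, whose origin is the TCP and whose axes are the flange's). Camera axes: x right, y down, z forward; pixel columns grow to the right and rows downward; lengths in m; the calibration is good to about 2 mm. A picture is of the moment at which its call begins: read the wrist's pose just before it.
- robot.close_job(): hands the job in, once; it reports no verdict.
The state is a dict: "clock": time; "joint_pos": joint angles; "joint_velocities": joint speeds; "joint_torque": joint torques, N m; "tool_pos": TCP position; "tool_rot": TCP orientation; "wrist_force": force on the tool from outside, world axes, zero at the start; "torque": the same for the moment, N m; "grip_width": opening from 0.0 (shut) to 1.0 (fully open).
Only numpy, scipy, OpenCV 4.12 (cv2) and the standard library are available. Lean on these libraries where they do the work, as an engineer would, in place of code of your own. Each camera call takes 0.05 s, during which the arm holds its last target.

## Working session

There is one attempt and no reset: what is moved stays moved. The work goes in short steps, Python scripts to look and compute and a tool call to move; the robot and the scene stay as the last step left them, time stands still between calls to the robot, and variables do not carry over. Pictures are saved under pics/ and viewed, and the job is handed in when it is done.

Besides the shell and the picture viewer there is one more tool, called after ">>>" as a command line: name --argument value ..., lists and objects as JSON in quotes. drive_tool: Moves the arm, as the interface text tells. Its arguments: {"type":"object","properties":{"rows":{"type":"array","items":{"type":"number"}},"newtons":{"type":"number"}},"required":["rows"]}

```bash
mkdir -p pics; cat > h.py <<'E'
import numpy as np, cv2, pickle
from scipy.spatial.transform import Rotation as R
from workcell import robot
def snap(name,tag):
    st=robot.state(); s=robot.snapshot(name); s=dict(s)
    if name=="wrist":
        T=np.eye(4);T[:3,:3]=R.from_rotvec(st["tool_rot"]).as_matrix();T[:3,3]=st["tool_pos"]
        s["c2w"]=T@np.array(s["hand_eye"])
    else:
        W=np.eye(4);W[:3,:3]=R.from_rotvec(np.ravel(s["rvec"])).as_matrix();W[:3,3]=np.ravel(s["tvec"])
        s["c2w"]=np.linalg.inv(W)
    pickle.dump(s,open(f"pics/{tag}.pkl","wb")); cv2.imwrite(f"pics/{tag}.png",s["pixels"])
    return s
def load(tag): return pickle.load(open(f"pics/{tag}.pkl","rb"))
def slopes(s,uv):
    uv=np.atleast_2d(np.array(uv,float)); d=np.c_[(uv[:,0]-s["cx"])/s["fx"],(uv[:,1]-s["cy"])/s["fy"]]
    p=d.copy()
    for _ in range(20): p=d/(1+s["k1"]*(p**2).sum(1,keepdims=True))
    return p
def onplane(s,uv,z):
    p=slopes(s,uv); D=np.c_[p,np.ones(len(p))]@s["c2w"][:3,:3].T; o=s["c2w"][:3,3]
    return o+D*((z-o[2])/D[:,2])[:,None]
def bydepth(s,uv):
    uv=np.atleast_2d(uv).astype(int); p=slopes(s,uv); d=s["depth"][uv[:,1],uv[:,0]]
    return (np.c_[p,np.ones(len(p))]*d[:,None])@s["c2w"][:3,:3].T+s["c2w"][:3,3]
def proj(s,P):
    C=(np.atleast_2d(P)-s["c2w"][:3,3])@s["c2w"][:3,:3]; p=C[:,:2]/C[:,2:]
    p=p*(1+s["k1"]*(p**2).sum(1,keepdims=True)); return np.c_[p[:,0]*s["fx"]+s["cx"],p[:,1]*s["fy"]+s["cy"]]
E
python3 - <<'E'
from h import *
print(robot.state())
for n in ("top","side","wrist"):
    s=snap(n,n+"0"); print(n,s["fx"],s["k1"],s["c2w"].round(3).tolist())
E
```

```text
{'clock': 0.0, 'joint_pos': array([1.05737322e+00, 3.14026437e-01, 4.49859383e-02, 1.30361873e+00,
       1.14397117e-05, 1.43121794e+00]), 'joint_velocities': array([ 9.51926791e-04, -5.98174939e-04, -7.08118703e-05, -1.27921758e-04,
       -6.11674077e-05,  6.91691579e-04]), 'joint_torque': array([ 7.21230081e-04, -4.80623496e+01,  2.98536962e+01,  1.95081899e-02,
       -2.22862404e-04,  2.69740966e-06]), 'tool_pos': array([0.20973439, 0.53484672, 0.23839691]), 'tool_rot': array([-5.83706971e-01, -3.08626977e+00,  2.76535094e-03]), 'wrist_force': array([ 0.62086389, -0.62392378, -0.21013562]), 'torque': array([-0.01149115,  0.01274718, -0.02884035]), 'grip_width': 1.0011469825202612}
top 517.5849816280084 0.04471989331244588 [[0.115, -0.969, 0.219, 0.262], [-0.993, -0.113, 0.02, 0.021], [0.005, -0.22, -0.976, 1.218], [0.0, 0.0, 0.0, 1.0]]
side 385.05592153422015 -0.035141260303057 [[0.998, -0.052, 0.038, 0.488], [-0.061, -0.612, 0.788, -0.667], [-0.018, -0.789, -0.614, 0.611], [0.0, 0.0, 0.0, 1.0]]
wrist 310.24516917913985 -0.05553385192957874 [[0.366, 0.897, 0.248, 0.146], [0.931, -0.352, -0.1, 0.56], [-0.002, 0.267, -0.964, 0.373], [0.0, 0.0, 0.0, 1.0]]
```

View pics/top0.png

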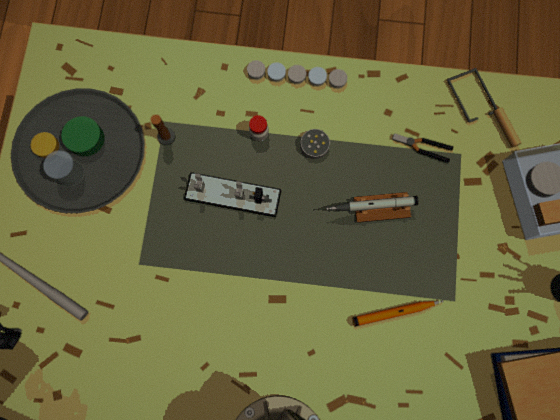

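View pics/side0.png

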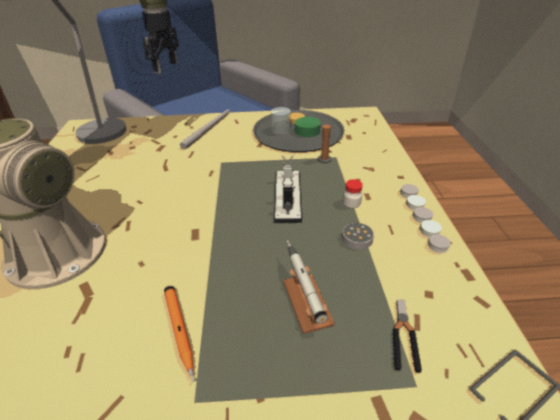

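View pics/wrist0.png

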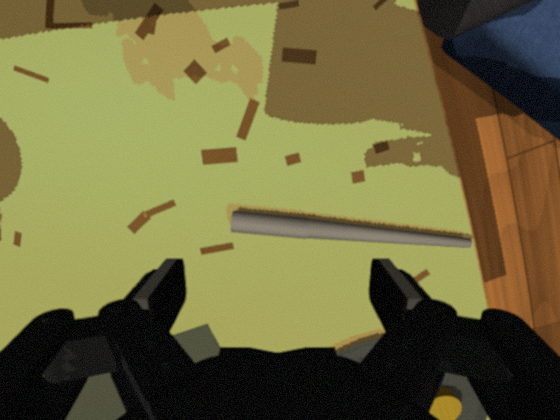

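```bash
python3 - <<'E'
from h import *
t=load("top0")["pixels"]; s=load("side0")["pixels"]
a=cv2.resize(t[160:240,160:300],(798,456),interpolation=cv2.INTER_CUBIC)
b=cv2.resize(t[170:340,300:450],(529,600),interpolation=cv2.INTER_CUBIC)
c=cv2.resize(s[150:330,240:380],(466,600),interpolation=cv2.INTER_CUBIC)
cv2.imwrite("pics/c_dock.png",a);cv2.imwrite("pics/c_hp.png",b);cv2.imwrite("pics/c_side.png",c)
E
```

```text
(no output)
```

View pics/c_dock.png

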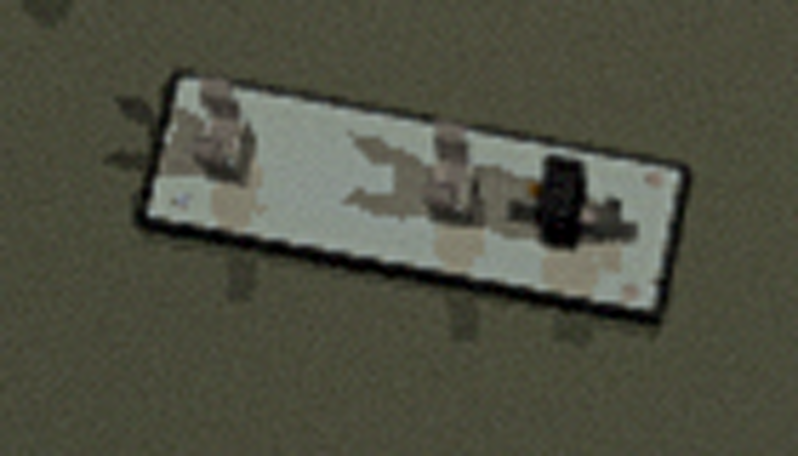

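View pics/c_hp.png

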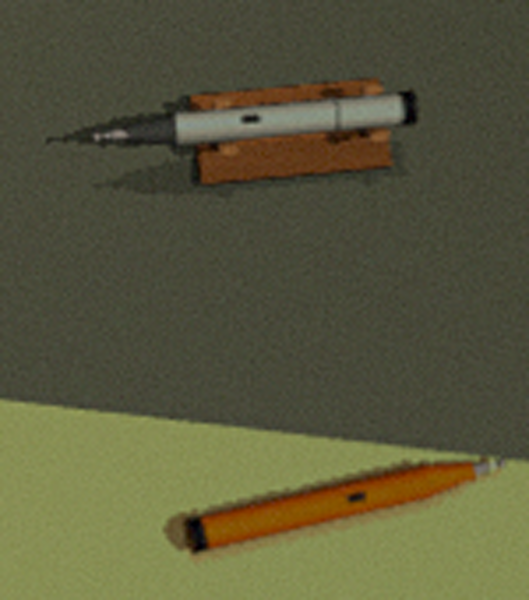

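View pics/c_side.png

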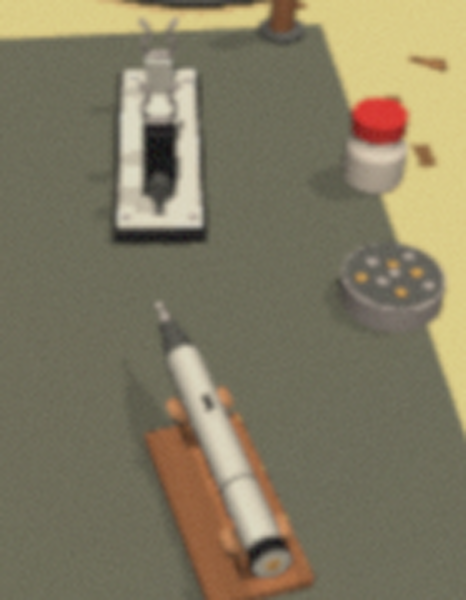

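```bash
python3 - <<'E'
from h import *
s=load("top0"); im=s["pixels"].astype(int); hsv=cv2.cvtColor(s["pixels"],cv2.COLOR_BGR2HSV)
# handpiece barrel mask
roi=np.zeros(im.shape[:2],np.uint8); roi[185:225,340:425]=1
m=((hsv[...,2]>105)&(hsv[...,1]<60)&(roi>0)).astype(np.uint8)
n,l,st,c=cv2.connectedComponentsWithStats(m); k=1+st[1:,4].argmax(); print(st[k],c[k])
ys,xs=np.where(l==k); r=cv2.minAreaRect(np.c_[xs,ys].astype(np.float32)); b=cv2.boxPoints(r); print(r); 
P=onplane(s,b,0.046); print(P.round(4)); 
e=[np.linalg.norm(P[i]-P[(i+1)%4]) for i in range(4)]; print(e)
print("hp depth", bydepth(s,[[360,206],[380,204],[400,203],[412,201]]).round(4))
# dock plate
roi[:]=0; roi[165:220,180:290]=1
m2=((hsv[...,2]>95)&(hsv[...,1]<60)&(roi>0)).astype(np.uint8)
g=cv2.morphologyEx(m2,cv2.MORPH_CLOSE,np.ones((9,9)))
n,l,st,c=cv2.connectedComponentsWithStats(g); k=1+st[1:,4].argmax(); ys,xs=np.where(l==k); r=cv2.minAreaRect(np.c_[xs,ys].astype(np.float32)); b=cv2.boxPoints(r);print(r)
P=onplane(s,b,0.015);print(P.round(4),[np.linalg.norm(P[i]-P[(i+1)%4]) for i in range(4)])
m3=((im.max(2)<32)&(roi>0)).astype(np.uint8)
cv2.imwrite("pics/m.png",np.hstack([m2*255,m3*255])[160:225])
ys,xs=np.where(((m3|g)>0)); r=cv2.minAreaRect(np.c_[xs,ys].astype(np.float32));b=cv2.boxPoints(r);print(r);P=onplane(s,b,0.012);print(P.round(4),[np.linalg.norm(P[i]-P[(i+1)%4]) for i in range(4)],P.mean(0))
print("post/clip depth",[bydepth(s,[q]).round(4).tolist() for q in [[256,194],[258,196],[238,188],[198,183],[220,190]]])
E
```

```text
[350 197  64  13 435] [381.90114943 202.97241379]
((381.54278564453125, 203.00485229492188), (7.16077184677124, 63.53496170043945), 85.15599822998047)
[[ 0.5555 -0.1055  0.046 ]
 [ 0.5853 -0.2507  0.046 ]
 [ 0.5684 -0.2531  0.046 ]
 [ 0.5387 -0.1084  0.046 ]]
[np.float64(0.14815794486337766), np.float64(0.017065822786346378), np.float64(0.14769658862396587), np.float64(0.017027783904002922)]
hp depth [[ 0.5468 -0.1292  0.055 ]
 [ 0.5573 -0.1748  0.0534]
 [ 0.5641 -0.2197  0.0567]
 [ 0.573  -0.2475  0.0533]]
((232.12254333496094, 193.356689453125), (90.00092315673828, 25.260135650634766), 10.784297943115234)
[[0.5294 0.2814 0.015 ]
 [0.5916 0.2797 0.015 ]
 [0.5748 0.0629 0.015 ]
 [0.513  0.067  0.015 ]] [np.float64(0.06228705437855027), np.float64(0.2174060521187476), np.float64(0.061917104744942976), np.float64(0.21504566695707628)]
((232.13018798828125, 194.30564880371094), (93.98715209960938, 29.0561580657959), 10.61965560913086)
[[0.5231 0.2865 0.012 ]
 [0.5949 0.2848 0.012 ]
 [0.5779 0.0577 0.012 ]
 [0.5067 0.0622 0.012 ]] [np.float64(0.07177811768888075), np.float64(0.22766538922943594), np.float64(0.07134160228525725), np.float64(0.22482305978336317)] [0.55067483 0.17279686 0.012     ]
post/clip depth [[[0.5434, 0.1112, 0.0708]], [[0.5387, 0.1059, 0.0732]], [[0.5589, 0.1567, 0.0463]], [[0.5587, 0.2502, 0.0513]], [[0.5568, 0.2025, 0.0151]]]
```

View pics/m.png

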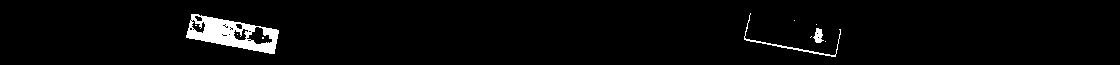

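```bash
cat >> h.py <<'E'
def rows(target,head_deg,n,grip,z=None):
    """print rows for world TCP target and tool x heading; tool pointing straight down assumed"""
    st=robot.state(); M=R.from_rotvec(st["tool_rot"]).as_matrix(); p=st["tool_pos"].copy()
    h=np.degrees(np.arctan2(M[1,0],M[0,0])); dt=np.radians((h-head_deg+180)%360-180)/n
    d=(np.array(target)-p)/n; out=[]
    for i in range(n):
        a=np.radians(h)-dt*i; X=np.array([np.cos(a),np.sin(a),0]);Y=np.array([np.sin(a),-np.cos(a),0])
        out+= [round(1e3*d@X,1),round(1e3*d@Y,1),round(-1e3*d[2],1),round(dt,3),grip]
    print("p",p.round(4),"head",h.round(2),"tilt",M[:,2].round(4)); 
    for i in range(0,len(out),40): print(out[i:i+40])
E
python3 - <<'E'
from h import *
s=load("top0")
for n,q,z in [("ring foot",(166,138),0),("ring top",(156,119),.113),("jar lid",(258,122),.062),("tin",(315,143),.022)]: print(n,onplane(s,[q],z).round(3))
rows([0.555,0.20,0.25],85.7,14,0)
E
```

```text
ring foot [[0.677 0.356 0.   ]]
ring top [[0.68  0.355 0.113]]
jar lid [[0.721 0.129 0.062]]
tin [[ 0.699 -0.012  0.022]]
p [0.2098 0.535  0.2386] head 158.58 tilt [-7.0e-04 -1.2e-03 -1.0e+00]
[np.float64(-31.7), np.float64(-13.3), np.float64(-0.8), np.float64(0.091), 0, np.float64(-32.8), np.float64(-10.3), np.float64(-0.8), np.float64(0.091), 0, np.float64(-33.6), np.float64(-7.3), np.float64(-0.8), np.float64(0.091), 0, np.float64(-34.1), np.float64(-4.2), np.float64(-0.8), np.float64(0.091), 0, np.float64(-34.3), np.float64(-1.1), np.float64(-0.8), np.float64(0.091), 0, np.float64(-34.3), np.float64(2.0), np.float64(-0.8), np.float64(0.091), 0, np.float64(-34.0), np.float64(5.1), np.float64(-0.8), np.float64(0.091), 0, np.float64(-33.4), np.float64(8.2), np.float64(-0.8), np.float64(0.091), 0]
[np.float64(-32.5), np.float64(11.1), np.float64(-0.8), np.float64(0.091), 0, np.float64(-31.4), np.float64(14.0), np.float64(-0.8), np.float64(0.091), 0, np.float64(-30.0), np.float64(16.8), np.float64(-0.8), np.float64(0.091), 0, np.float64(-28.3), np.float64(19.5), np.float64(-0.8), np.float64(0.091), 0, np.float64(-26.4), np.float64(22.0), np.float64(-0.8), np.float64(0.091), 0, np.float64(-24.3), np.float64(24.3), np.float64(-0.8), np.float64(0.091), 0]
```

>>> drive_tool --rows '[-32,-13,-1,0.091,0,-33,-10,-1,0.091,0,-34,-7,-1,0.091,0,-34,-4,-1,0.091,0,-34,-1,-1,0.091,0,-34,2,-1,0.091,0,-34,5,-1,0.091,0,-33,8,-1,0.091,0]'

```text
clock: 0.82
tool_pos: [0.4071, 0.3398, 0.243]
tool_rot: [-1.667, -2.659, 0.009]
wrist_force: [0.2, 0.5, -0.4]
grip_width: 1.001
```

```bash
sed -i 's/out+= \[.*/out+= [float(v) for v in (round(1e3*d@X,1),round(1e3*d@Y,1),round(-1e3*d[2],1),round(dt,3),grip)]/' h.py; python3 - <<'E'
from h import *
rows([0.555,0.20,0.25],85.7,6,0)
E
```

```text
p [0.4071 0.3398 0.243 ] head 115.85 tilt [-0.0057 -0.0032 -1.    ]
[-31.7, 12.0, -1.2, 0.088, 0.0, -30.5, 14.8, -1.2, 0.088, 0.0, -29.1, 17.4, -1.2, 0.088, 0.0, -27.5, 19.9, -1.2, 0.088, 0.0, -25.7, 22.2, -1.2, 0.088, 0.0, -23.6, 24.4, -1.2, 0.088, 0.0]
```

>>> drive_tool --rows '[-32,12,-1,0.088,0,-30,15,-1,0.088,0,-29,17,-1,0.088,0,-27,20,-1,0.088,0,-26,22,-1,0.088,0,-24,24,-1,0.088,0,0,0,0,0,0]'

```text
clock: 1.4
tool_pos: [0.5615, 0.185, 0.2466]
tool_rot: [-2.344, -2.091, 0.013]
wrist_force: [-0.7, -0.4, 0.1]
grip_width: 1.004
```

```bash
python3 - <<'E'
from h import *
st=robot.state(); print(st["clock"],st["tool_pos"],st["joint_velocities"].round(3),st["joint_pos"].round(2))
s=snap("wrist","w1")
rows([0.555,0.20,0.25],85.7,1,0)
E
```

```text
1.4 [0.56148743 0.18497501 0.2465769 ] [ 0.028 -0.016 -0.039  0.029  0.045 -0.025] [ 0.18  0.35  0.12  1.34 -0.    1.87]
p [0.5596 0.1865 0.2465] head 83.69 tilt [-0.0088 -0.0042 -1.    ]
[12.9, -6.1, -3.5, -0.035, 0.0]
```

View pics/w1.png

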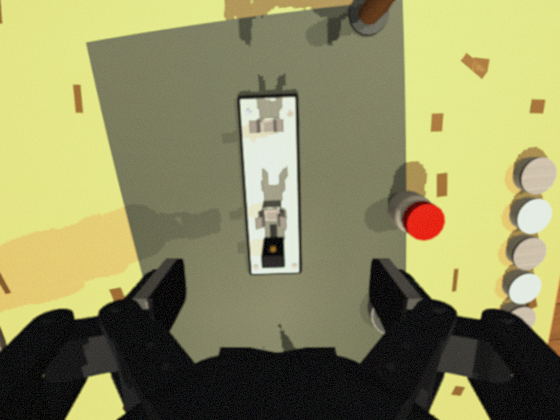

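```bash
python3 - <<'E'
from h import *
s=snap("wrist","w2"); st=robot.state(); print(st["tool_pos"],st["joint_velocities"].round(3))
c=s["pixels"][80:290,210:330]; cv2.imwrite("pics/w2c.png",cv2.resize(c,None,fx=2.8,fy=2.8,interpolation=cv2.INTER_CUBIC))
d=s["depth"]; H=np.zeros(d.shape)
vv,uu=np.mgrid[80:290,210:330]; P=bydepth(s,np.c_[uu.ravel(),vv.ravel()])
z=P[:,2].reshape(uu.shape); print(np.percentile(z,[1,5,50,95,99]).round(4))
cv2.imwrite("pics/w2z.png",cv2.resize(np.clip(z*255/.09,0,255).astype(np.uint8),None,fx=2.8,fy=2.8,interpolation=cv2.INTER_NEAREST))
E
```

```text
[0.55812642 0.1879624  0.24657549] [ 0.044 -0.022 -0.023  0.009  0.008 -0.006]
[-0.0002  0.0003  0.0022  0.0496  0.0801]
```

View pics/w2c.png

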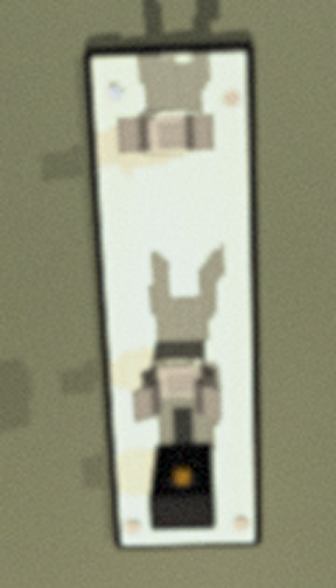

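View pics/w2z.png

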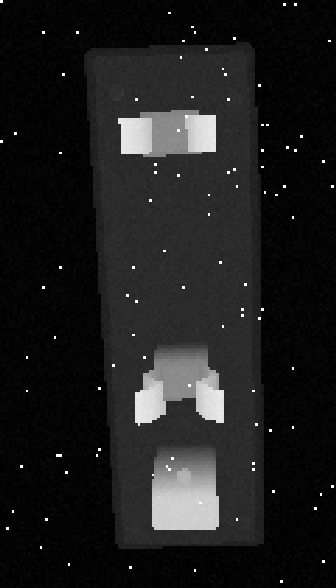

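```bash
cat > dock.py <<'E'
from h import *
import sys
s=load(sys.argv[1])
vv,uu=np.mgrid[0:290,150:400]; uv=np.c_[uu.ravel(),vv.ravel()]
P=bydepth(s,uv); dd=s["depth"][uv[:,1],uv[:,0]]; ok=(dd>0)&(np.abs(P[:,0]-.555)<.07)&(np.abs(P[:,1]-.175)<.15)
P=P[ok];uv=uv[ok]
b=P[(P[:,2]>.009)&(P[:,2]<.02)]
r=cv2.minAreaRect((b[:,:2]*1000).astype(np.float32)); print("base rect mm",r)
hsv=cv2.cvtColor(s["pixels"],cv2.COLOR_BGR2HSV); m=((hsv[...,2]>150)&(hsv[...,1]<60)).astype(np.uint8)
m=cv2.morphologyEx(m,cv2.MORPH_CLOSE,np.ones((25,25))); n,l,st,c=cv2.connectedComponentsWithStats(m)
q=proj(s,[[.555,.2,.015]])[0].astype(int); k=l[q[1],q[0]]; ys,xs=np.where(l==k); pr=cv2.minAreaRect(np.c_[xs,ys].astype(np.float32)); print(pr)
h=cv2.convexHull(np.c_[xs,ys].astype(np.float32)).reshape(-1,2)
W=onplane(s,h,.015)[:,:2]*1000; rr=cv2.minAreaRect(W.astype(np.float32)); print("plate rect mm",rr)
hi=P[(P[:,2]>.06)&(P[:,2]<.09)]
bx=cv2.boxPoints(rr); e=bx[1]-bx[0]; f=bx[2]-bx[1]; e=e if np.linalg.norm(e)>np.linalg.norm(f) else f; e/=np.linalg.norm(e); e=e*np.sign(e[1]); print("heading",np.degrees(np.arctan2(e[1],e[0])))
nrm=np.array([-e[1],e[0]]); o=np.array(rr[0])/1000
def uvx(Q): return (Q[:,:2]-o)@e,(Q[:,:2]-o)@nrm
a,t=uvx(P); z=P[:,2]
for nm,lo,hi in(("front",.04,.12),("rear",-.06,-.01)):
    k=(a>lo)&(a<hi)&(z>.062); k2=(a>lo)&(a<hi)&(z>.03)&(z<.055)
    print(nm,"lips along",np.percentile(a[k],[2,50,98]).round(4),"L",np.percentile(t[k&(t<0)],[2,50,98]).round(4),"R",np.percentile(t[k&(t>0)],[2,50,98]).round(4),z[k].max(), "bed",np.percentile(a[k2],[2,98]).round(4),np.percentile(t[k2],[2,50,98]).round(4),np.percentile(z[k2],[50,98]).round(4),k.sum())
k=(a>-.12)&(a<-.055)&(z>.03); print("post top along",np.percentile(a[k&(z>.068)],[1,99]).round(4),"face",np.median(a[k&(z<.066)]).round(4),np.percentile(t[k],[2,50,98]).round(4),z[k].max())
kf=k&(z>.03)&(z<.055); print("face a",np.percentile(a[kf],[5,50,95]).round(4))
print("o",o,"e",e)
E
python3 dock.py w2
```

```text
base rect mm ((552.0288696289062, 173.71957397460938), (223.53668212890625, 70.18450927734375), 85.70683288574219)
((273.1597595214844, 186.4936065673828), (175.17991638183594, 54.79618453979492), 87.70938873291016)
plate rect mm ((551.2813110351562, 173.7568817138672), (216.25901794433594, 62.50920867919922), 85.67060089111328)
heading 85.67059
front lips along [0.0722 0.0778 0.0834] L [-0.0162 -0.0116 -0.0068] R [0.0059 0.0104 0.0151] 0.08358142245176198 bed [0.0699 0.0857] [-0.0098 -0.0001  0.0088] [0.0487 0.0505] 278
rear lips along [-0.0595 -0.0219 -0.0124] L [-0.0166 -0.0104 -0.0006] R [0.0005 0.009  0.0151] 0.08293931787856001 bed [-0.0579 -0.0104] [-0.0121 -0.0005  0.011 ] [0.0472 0.0533] 445
post top along [-0.0713 -0.0568] face -0.0573 [-0.0133 -0.0013  0.0115] 0.07504513705120291
face a [-0.0579 -0.0573 -0.0569]
o [0.55128131 0.17375688] e [0.07549048 0.9971465 ]
```

```bash
python3 - <<'E'
from h import *
s=snap("wrist","w3"); st=robot.state(); print(st["tool_pos"],st["joint_velocities"].round(3))
rows([0.563,-0.185,0.20],101.6,10,0)
E
python3 dock.py w3
```

```text
[0.55726594 0.18894636 0.24678788] [ 0.031 -0.017 -0.012  0.004  0.001  0.001]
p [0.5573 0.1889 0.2468] head 83.98 tilt [-0.01   -0.0035 -0.9999]
[-37.1, 4.5, 4.7, -0.031, 0.0, -37.2, 3.4, 4.7, -0.031, 0.0, -37.3, 2.2, 4.7, -0.031, 0.0, -37.4, 1.1, 4.7, -0.031, 0.0, -37.4, -0.1, 4.7, -0.031, 0.0, -37.4, -1.2, 4.7, -0.031, 0.0, -37.3, -2.4, 4.7, -0.031, 0.0, -37.2, -3.5, 4.7, -0.031, 0.0]
[-37.1, -4.7, 4.7, -0.031, 0.0, -36.9, -5.8, 4.7, -0.031, 0.0]
base rect mm ((552.0248413085938, 174.19699096679688), (224.60581970214844, 69.99225616455078), 85.7027816772461)
((274.3394470214844, 187.70184326171875), (174.73797607421875, 54.61129379272461), 88.26429748535156)
plate rect mm ((551.3060913085938, 173.62889099121094), (216.26205444335938, 62.45912551879883), 85.63964080810547)
heading 85.63963
front lips along [0.0719 0.0782 0.0838] L [-0.016  -0.0121 -0.0071] R [0.0061 0.0106 0.0153] 0.0829013071559313 bed [0.07   0.0855] [-0.0084 -0.      0.0088] [0.0486 0.0504] 282
rear lips along [-0.0596 -0.0219 -0.0123] L [-0.0159 -0.0098 -0.0001] R [0.001  0.009  0.0148] 0.08311201183880618 bed [-0.0577 -0.0103] [-0.0125 -0.0002  0.0108] [0.0472 0.0542] 442
post top along [-0.0708 -0.0567] face -0.0572 [-0.013  -0.001   0.0119] 0.07496651441837537
face a [-0.0578 -0.0572 -0.0567]
o [0.55130609 0.17362889] e [0.07602934 0.99710554]
```

>>> drive_tool --rows '[-37,4,5,-0.031,0,-37,3,5,-0.031,0,-37,2,5,-0.031,0,-37,1,5,-0.031,0,-37,0,5,-0.031,0,-37,-1,5,-0.031,0,-37,-2,5,-0.031,0,-37,-4,5,-0.031,0]'

```text
clock: 2.22
tool_pos: [0.5608, -0.097, 0.2073]
tool_rot: [-1.989, -2.421, 0.007]
wrist_force: [0.6, -0.9, 0.3]
grip_width: 1.001
```

```bash
python3 - <<'E'
from h import *
rows([0.563,-0.185,0.20],101.6,3,0)
E
```

```text
p [ 0.5608 -0.097   0.2073] head 101.18 tilt [-0.0091  0.0017 -1.    ]
[-28.9, -5.0, 2.4, -0.002, 0.0, -28.9, -5.0, 2.4, -0.002, 0.0, -28.9, -5.1, 2.4, -0.002, 0.0]
```

>>> drive_tool --rows '[-29,-5,2,0,0,-29,-5,2,0,0,-25,-4,2,0,0,0,0,0,0,0,0,0,0,0,0]'

```text
clock: 2.63
tool_pos: [0.5609, -0.1831, 0.1997]
tool_rot: [-1.978, -2.428, 0.008]
wrist_force: [-0.6, 0.4, -0.6]
grip_width: 1.001
```

```bash
cat > hp.py <<'E'
from h import *
import sys
s=snap("wrist",sys.argv[1]); st=robot.state(); print(st["tool_pos"],st["joint_velocities"].round(3))
vv,uu=np.mgrid[0:350,100:460]; uv=np.c_[uu.ravel(),vv.ravel()]; P=bydepth(s,uv); dd=s["depth"][uv[:,1],uv[:,0]]
k=(dd>0)&(np.abs(P[:,0]-.563)<.07)&(np.abs(P[:,1]+.185)<.16)&(P[:,2]>.044)&(P[:,2]<.065)
Q=P[k]; Q=Q[Q[:,2]>.05]; c=np.median(Q[:,:2],0)
l=cv2.fitLine(Q[:,:2].astype(np.float32),cv2.DIST_HUBER,0,1e-6,1e-6).ravel(); e=l[:2]*np.sign(l[1]); n=np.array([-e[1],e[0]])
a=(Q[:,:2]-l[2:])@e; t=(Q[:,:2]-l[2:])@n
print("heading",np.degrees(np.arctan2(e[1],e[0])),"along",np.percentile(a,[.5,2,98,99.5]).round(4),"t",np.percentile(t,[2,50,98]).round(4),"zmax",np.percentile(Q[:,2],[50,95,99]).round(4))
for q in np.arange(-.08,.09,.02):
    kk=np.abs(a-q)<.01; 
    if kk.sum()>5: print(round(q,2),kk.sum(),np.percentile(t[kk],[3,97]).round(4),np.percentile(Q[kk,2],95).round(4))
for q in np.percentile(a,[.5,99.5]): print(l[2:]+e*q)
E
python3 hp.py w4
```

```text
[ 0.56100226 -0.18288811  0.19972408] [ 0.02  -0.006 -0.002  0.003  0.001  0.007]
heading 102.02696 along [-0.0955 -0.0921  0.0866  0.0915] t [-0.0094 -0.      0.0094] zmax [0.0554 0.0575 0.0582]
-0.08 382 [-0.0096  0.0092] 0.0576
-0.06 392 [-0.0095  0.009 ] 0.0574
-0.04 425 [-0.0094  0.0096] 0.0576
-0.02 439 [-0.0094  0.0093] 0.0575
0.0 459 [-0.0093  0.0091] 0.0577
0.02 490 [-0.0092  0.0097] 0.0578
0.04 526 [-0.0092  0.0095] 0.0574
0.06 498 [-0.0091  0.0092] 0.0574
0.08 345 [-0.0065  0.0065] 0.0548
[ 0.57741634 -0.25692651]
[ 0.53845028 -0.07402891]
```

View pics/w4.png

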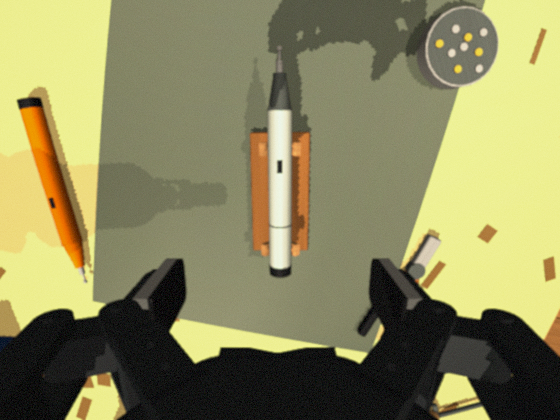

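```bash
python3 - <<'E'
from h import *
s=load("w4"); im=s["pixels"]
cv2.imwrite("pics/w4c.png",cv2.resize(im[90:290,230:330],None,fx=3,fy=3,interpolation=cv2.INTER_CUBIC))
print("col",[(v,im[v,280].tolist()) for v in list(range(102,116))+list(range(264,284))])
for q in [(281,109.5),(280,276.5)]: print(onplane(s,[q],.057).round(4))
E
```

```text
col [(102, [94, 108, 110]), (103, [100, 109, 110]), (104, [94, 107, 107]), (105, [95, 108, 109]), (106, [99, 110, 109]), (107, [97, 106, 108]), (108, [102, 117, 114]), (109, [125, 139, 135]), (110, [179, 206, 195]), (111, [225, 241, 232]), (112, [233, 247, 240]), (113, [231, 245, 239]), (114, [230, 245, 238]), (115, [228, 243, 237]), (264, [225, 244, 238]), (265, [228, 245, 241]), (266, [227, 247, 240]), (267, [223, 246, 238]), (268, [178, 208, 196]), (269, [106, 122, 121]), (270, [48, 54, 50]), (271, [42, 41, 45]), (272, [43, 42, 46]), (273, [38, 40, 43]), (274, [46, 42, 42]), (275, [43, 43, 47]), (276, [47, 54, 56]), (277, [70, 84, 88]), (278, [88, 118, 115]), (279, [106, 140, 141]), (280, [112, 144, 145]), (281, [114, 142, 143]), (282, [106, 139, 138]), (283, [112, 145, 143])]
[[ 0.546  -0.1034  0.057 ]]
[[ 0.5772 -0.2577  0.057 ]]
```

View pics/w4c.png

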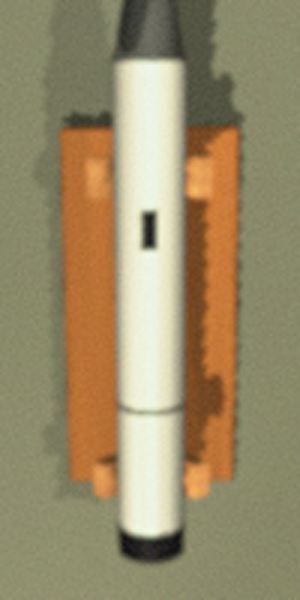

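```bash
python3 - <<'E'
from h import *
rows([0.5634,-0.1898,0.065],102.0,5,0)
E
```

```text
p [ 0.561  -0.1829  0.1997] head 101.69 tilt [-0.0115  0.0019 -0.9999]
[-1.5, 0.2, 26.9, -0.001, 0.0, -1.5, 0.2, 26.9, -0.001, 0.0, -1.5, 0.2, 26.9, -0.001, 0.0, -1.5, 0.2, 26.9, -0.001, 0.0, -1.5, 0.2, 26.9, -0.001, 0.0]
```

>>> drive_tool --rows '[-1.5,1,27,0,0,-1.5,1,27,0,0,-1.5,1,27,0,0,-1.5,0,27,0,0,-1.5,0,25,0,0,0,0,0,0,0]'

```text
clock: 3.18
tool_pos: [0.5674, -0.1776, 0.0675]
tool_rot: [-1.96, -2.452, 0.003]
wrist_force: [-0.7, 0.0, -0.5]
grip_width: 1.001
```

```bash
python3 - <<'E'
from h import *
rows([0.5634,-0.1898,0.035],102.0,3,0)
E
python3 hp.py w5
```

```text
p [ 0.5674 -0.1776  0.0675] head 102.72 tilt [-3.2e-03  2.0e-04 -1.0e+00]
[-3.7, -2.2, 10.8, 0.004, 0.0, -3.7, -2.2, 10.8, 0.004, 0.0, -3.7, -2.2, 10.8, 0.004, 0.0]
[ 0.56823862 -0.17768201  0.0697411 ] [-0.007 -0.035  0.07   0.04  -0.003  0.   ]
heading 102.09246 along [-0.0859 -0.0823  0.0717  0.0753] t [-0.0092 -0.0001  0.0095] zmax [0.0553 0.0574 0.0581]
-0.08 872 [-0.009   0.0097] 0.0573
-0.06 1139 [-0.0091  0.0095] 0.0573
-0.04 1269 [-0.009   0.0093] 0.0573
-0.02 1414 [-0.0092  0.0094] 0.0575
0.0 1568 [-0.0092  0.0092] 0.058
0.02 1726 [-0.0091  0.0093] 0.0574
0.04 1884 [-0.0091  0.0093] 0.0573
0.06 1389 [-0.0071  0.0071] 0.0555
0.08 312 [-0.0042  0.0043] 0.0528
[ 0.57209489 -0.2314217 ]
[ 0.53832794 -0.07381176]
```

View pics/w5.png

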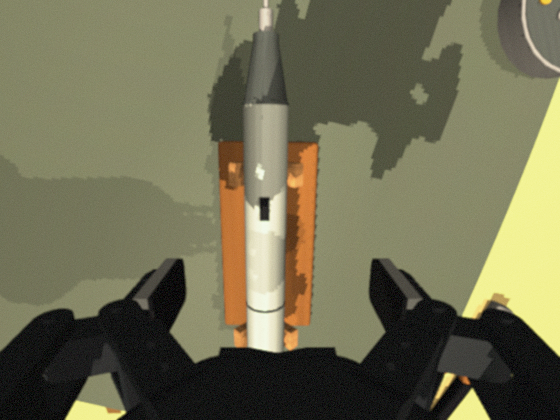

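```bash
python3 - <<'E'
from h import *
s=load("w5"); im=s["pixels"]; print([(v,im[v,266].tolist()) for v in range(98,110)]); print(onplane(s,[(266,103.5)],.057).round(4))
rows([0.5633,-0.1898,0.050],102.05,3,0)
E
```

```text
[(98, [71, 77, 76]), (99, [72, 76, 77]), (100, [67, 76, 76]), (101, [67, 77, 75]), (102, [67, 77, 76]), (103, [95, 109, 111]), (104, [130, 147, 151]), (105, [148, 174, 179]), (106, [155, 178, 185]), (107, [151, 177, 183]), (108, [157, 180, 185]), (109, [148, 175, 181])]
[[ 0.5452 -0.1036  0.057 ]]
p [ 0.5682 -0.1777  0.0697] head 102.73 tilt [-1.4e-03 -3.0e-04 -1.0e+00]
[-3.6, -2.5, 6.6, 0.004, 0.0, -3.6, -2.5, 6.6, 0.004, 0.0, -3.6, -2.5, 6.6, 0.004, 0.0]
```

>>> drive_tool --rows '[-4,-2.5,7,0.004,0,-4,-2.5,7,0.004,0,-3.6,-2,6.6,0.004,0,0,0,0,0,0]'

```text
clock: 3.57
tool_pos: [0.5672, -0.1894, 0.0535]
tool_rot: [1.966, 2.442, 0.001]
wrist_force: [-0.1, -0.3, 0.7]
grip_width: 1.002
```

```bash
python3 - <<'E'
from h import *
rows([0.5635,-0.1905,0.035],102.05,2,0)
E
```

```text
p [ 0.5672 -0.1894  0.0535] head 102.32 tilt [ 0.0057 -0.0035 -1.    ]
[-0.1, -1.9, 9.3, 0.002, 0.0, -0.2, -1.9, 9.3, 0.002, 0.0]
```

>>> drive_tool --rows '[-0.2,-2,9,0.002,0,-0.2,-2,7,0.002,0,0,-1,2,0,0,0,0,0,0,0]'

```text
clock: 3.9
tool_pos: [0.5634, -0.1928, 0.036]
tool_rot: [1.971, 2.433, 0.003]
wrist_force: [-0.5, 0.1, -0.2]
grip_width: 1.002
```

```bash
python3 - <<'E'
from h import *
rows([0.5635,-0.1905,0.035],102.05,1,0)
print(robot.state()["joint_velocities"].round(3))
E
```

```text
p [ 0.5634 -0.1928  0.036 ] head 101.97 tilt [ 0.0097 -0.0054 -0.9999]
[2.2, 0.6, 1.0, -0.001, 0.0]
[-0.006  0.002 -0.004 -0.006  0.001  0.002]
```

>>> drive_tool --rows '[2,0,0.8,0,60,0,0,0,0,120,0,0,0,0,160,0,0,0,0,200,0,0,0,0,255,0,0,0,0,255]' --newtons 50

```text
clock: 4.4
tool_pos: [0.5634, -0.1907, 0.0356]
tool_rot: [1.97, 2.432, 0.004]
wrist_force: [0.9, -0.2, -1.5]
grip_width: 0.243
```

>>> drive_tool --rows '[0,0,0,0,255,0,0,0,0,255,0,0,0,0,255]'

```text
clock: 4.65
tool_pos: [0.5634, -0.1908, 0.0356]
tool_rot: [1.97, 2.432, 0.003]
wrist_force: [0.7, 1.0, 0.2]
grip_width: 0.244
```

```bash
python3 - <<'E'
from h import *
st=robot.state(); print(st["wrist_force"],st["torque"],st["grip_width"])
rows([0.5634,-0.191,0.12],102,5,255)
s=snap("wrist","w6")
E
```

```text
[0.68829718 0.99663402 0.20917152] [ 0.00645176 -0.00156152  0.04002912] 0.24415032500639672
p [ 0.5634 -0.1908  0.0356] head 101.97 tilt [ 0.0105 -0.0057 -0.9999]
[-0.0, -0.0, -16.9, -0.0, 255.0, -0.0, -0.0, -16.9, -0.0, 255.0, -0.0, -0.0, -16.9, -0.0, 255.0, -0.0, -0.0, -16.9, -0.0, 255.0, -0.0, -0.0, -16.9, -0.0, 255.0]
```

View pics/w6.png

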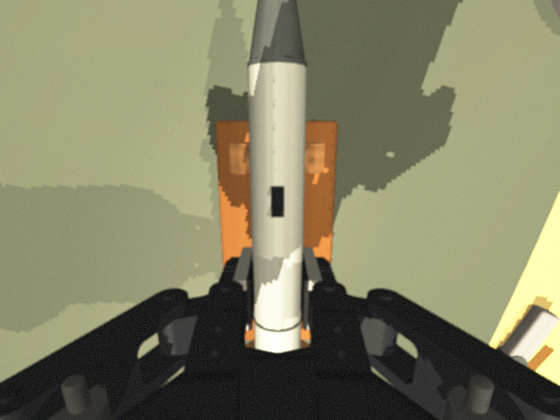

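```bash
python3 - <<'E'
from h import *
s=load("w6"); im=s["pixels"]; print([(v,int(im[v,277].sum())) for v in range(58,70)]); 
q=onplane(s,[(277,63.5)],.057)[0]; st=robot.state(); h=np.radians(101.97)
print(q,((q-st["tool_pos"])[:2]@[np.cos(h),np.sin(h)]))
E
```

```text
[(58, 274), (59, 269), (60, 284), (61, 378), (62, 534), (63, 645), (64, 642), (65, 647), (66, 646), (67, 650), (68, 647), (69, 645)]
[ 0.54461316 -0.10463032  0.057     ] 0.0881408048219271
```

>>> drive_tool --rows '[0,0,-12,0,255,0,0,-20,0,255,0,0,-24,0,255,0,0,-24,0,255,0,0,-20,0,255,0,0,0,0,255]'

```text
clock: 5.2
tool_pos: [0.5586, -0.1886, 0.1351]
tool_rot: [1.977, 2.44, -0.001]
wrist_force: [1.8, -0.6, -1.2]
grip_width: 0.239
```

```bash
python3 - <<'E'
from h import *
rows([0.5547,0.2116,0.14],85.66,12,255)
E
```

```text
p [ 0.5586 -0.1886  0.1351] head 101.96 tilt [ 3.0e-04 -1.2e-03 -1.0e+00]
[32.7, 6.6, -0.4, 0.024, 255.0, 32.8, 5.8, -0.4, 0.024, 255.0, 33.0, 5.0, -0.4, 0.024, 255.0, 33.1, 4.3, -0.4, 0.024, 255.0, 33.2, 3.5, -0.4, 0.024, 255.0, 33.2, 2.7, -0.4, 0.024, 255.0, 33.3, 1.9, -0.4, 0.024, 255.0, 33.3, 1.1, -0.4, 0.024, 255.0]
[33.4, 0.3, -0.4, 0.024, 255.0, 33.3, -0.5, -0.4, 0.024, 255.0, 33.3, -1.3, -0.4, 0.024, 255.0, 33.3, -2.1, -0.4, 0.024, 255.0]
```

>>> drive_tool --rows '[20,5,-1,0.024,255,33,6,-1,0.024,255,33,5,-1,0.024,255,33,4,-1,0.024,255,33,3,-1,0.024,255,33,3,-1,0.024,255,33,2,-1,0.024,255,33,1,-1,0.024,255]'

```text
clock: 5.87
tool_pos: [0.5574, 0.0658, 0.1348]
tool_rot: [2.228, 2.213, -0.009]
wrist_force: [0.8, -1.2, -2.0]
grip_width: 0.241
```

```bash
python3 - <<'E'
from h import *
rows([0.5547,0.2116,0.14],85.66,5,255)
E
```

```text
p [0.5574 0.0658 0.1348] head 89.61 tilt [-0.0037 -0.0048 -1.    ]
[29.1, -0.7, -1.0, 0.014, 255.0, 29.1, -1.1, -1.0, 0.014, 255.0, 29.1, -1.5, -1.0, 0.014, 255.0, 29.1, -1.9, -1.0, 0.014, 255.0, 29.1, -2.3, -1.0, 0.014, 255.0]
```

>>> drive_tool --rows '[29,-1,-1,0.014,255,29,-1,-1,0.014,255,27,-1.5,-1,0.014,255,22,-2,-1,0.014,255,14,-2,-1,0.014,255,0,0,0,0,255,0,0,0,0,255]'

```text
clock: 6.45
tool_pos: [0.5467, 0.2001, 0.1292]
tool_rot: [-2.294, -2.136, 0.024]
wrist_force: [0.4, -0.5, -1.4]
grip_width: 0.24
```

```bash
python3 - <<'E'
from h import *
rows([0.5547,0.2116,0.13],85.66,2,255)
s=snap("wrist","w7"); t=snap("side","s7")
cv2.imwrite("pics/s7c.png",cv2.resize(t["pixels"][100:260,220:380],None,fx=3.5,fy=3.5,interpolation=cv2.INTER_CUBIC))
E
```

```text
p [0.5467 0.2001 0.1292] head 85.93 tilt [-0.0157 -0.0053 -0.9999]
[6.0, 3.6, -0.4, 0.002, 255.0, 6.0, 3.5, -0.4, 0.002, 255.0]
```

View pics/w7.png

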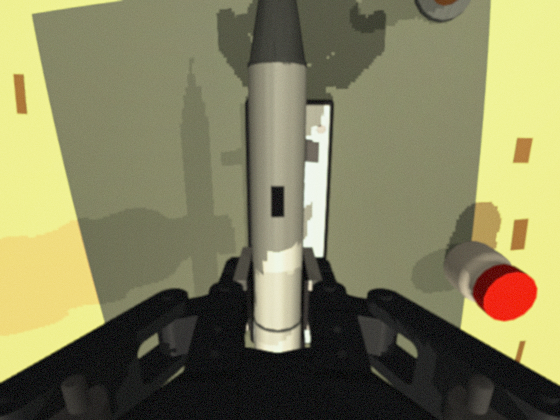

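View pics/s7c.png

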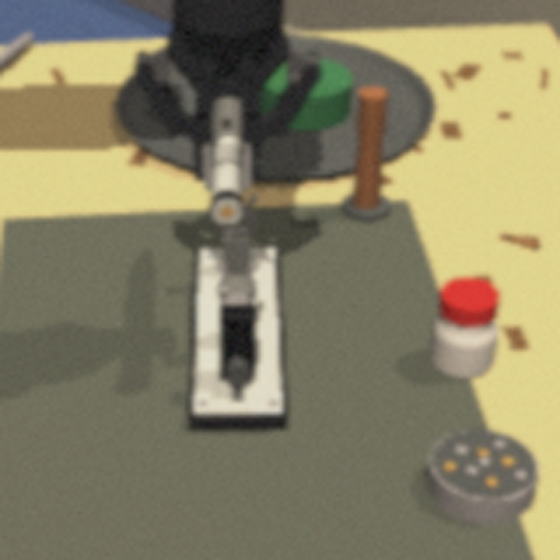

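```bash
cat > held.py <<'E'
from h import *
import sys
def held(tag):
    s=load(tag); st=robot.state(); c2=np.array(s["hand_eye"])
    vv,uu=np.mgrid[66:245,240:320]; uv=np.c_[uu.ravel(),vv.ravel()]; P=bydepth(s,uv)
    T=s["c2w"]@np.linalg.inv(c2); p0=T[:3,3]
    Q=P[(s["depth"][uv[:,1],uv[:,0]]>0)&(P[:,2]>p0[2]-.002+.008)&(P[:,2]<p0[2]+.035)]
    l=cv2.fitLine(Q[:,:2].astype(np.float32),cv2.DIST_HUBER,0,1e-6,1e-6).ravel(); e=l[:2]*np.sign(l[1]); n=np.array([-e[1],e[0]])
    a=(Q[:,:2]-p0[:2])@e; t=(Q[:,:2]-p0[:2])@n
    tops=[]
    A=[]
    for q in np.arange(.03,.09,.01):
        k=np.abs(a-q)<.005
        if k.sum()>20: A.append(q);tops.append(np.percentile(Q[k,2],97)-p0[2])
    print("axis heading",np.degrees(np.arctan2(e[1],e[0])).round(2),"lateral off (along n=left of e)",((l[2:]-p0[:2])@n*1e3).round(2),"amax",a.max().round(4),"tops-TCPz",np.round(tops,4),"slope",np.polyfit(A,tops,1)[0].round(4))
if __name__=="__main__":
    for t in sys.argv[1:]: held(t)
E
python3 held.py w6 w7
python3 - <<'E'
from h import *
rows([0.5547,0.2116,0.13],85.66,2,255)
E
```

```text
axis heading 102.42 lateral off (along n=left of e) -0.13 amax 0.089 tops-TCPz [0.0222 0.0228 0.0221 0.0219 0.0219 0.022 ] slope -0.0105
axis heading 86.21 lateral off (along n=left of e) -0.19 amax 0.0892 tops-TCPz [0.022  0.0228 0.022  0.0219 0.0219 0.0218] slope -0.0122
p [0.5469 0.1991 0.1294] head 85.83 tilt [-0.0157 -0.0052 -0.9999]
[6.5, 3.4, -0.3, 0.001, 255.0, 6.5, 3.4, -0.3, 0.001, 255.0]
```

>>> drive_tool --rows '[6,3.5,0,0.001,255,6,3.5,0,0.001,255,1,1,1,0,255,0,0,0,0,255,0,0,0,0,255]'

```text
clock: 6.97
tool_pos: [0.5578, 0.2088, 0.1273]
tool_rot: [-2.304, -2.126, 0.025]
wrist_force: [-0.9, 0.1, -0.8]
grip_width: 0.24
```

```bash
python3 - <<'E'
from h import *
rows([0.5547,0.2116,0.10],85.66,4,255)
st=robot.state(); print(st["joint_velocities"].round(3),st["wrist_force"],st["torque"])
E
```

```text
p [0.5578 0.2088 0.1273] head 85.4 tilt [-0.0161 -0.0059 -0.9999]
[0.6, -0.8, 6.8, -0.001, 255.0, 0.6, -0.8, 6.8, -0.001, 255.0, 0.6, -0.8, 6.8, -0.001, 255.0, 0.6, -0.8, 6.8, -0.001, 255.0]
[-0.008  0.008  0.005 -0.001 -0.002 -0.001] [-0.88546176  0.09503423 -0.79716309] [0.0143243  0.02739393 0.02513847]
```

>>> drive_tool --rows '[0.6,-0.8,8,-0.001,255,0.6,-0.8,10,-0.001,255,0.6,-0.8,10,0,255,0.6,-0.5,8,0,255,0,0,3,0,255,0,0,0,0,255]'

```text
clock: 7.47
tool_pos: [0.5533, 0.2103, 0.0833]
tool_rot: [-2.303, -2.126, 0.027]
wrist_force: [1.1, 0.7, -2.1]
grip_width: 0.243
```

```bash
python3 - <<'E'
from h import *
rows([0.5547,0.2116,0.075],85.66,4,255)
st=robot.state(); print(st["joint_velocities"].round(3),st["wrist_force"],st["torque"])
s=snap("wrist","w8")
cv2.imwrite("pics/w8c.png",cv2.resize(s["pixels"][40:280,180:380],None,fx=2.5,fy=2.5,interpolation=cv2.INTER_CUBIC))
E
python3 held.py w8
```

```text
p [0.5533 0.2103 0.0833] head 85.45 tilt [-0.0178 -0.0065 -0.9998]
[0.4, 0.3, 2.1, -0.001, 255.0, 0.4, 0.3, 2.1, -0.001, 255.0, 0.4, 0.3, 2.1, -0.001, 255.0, 0.4, 0.3, 2.1, -0.001, 255.0]
[ 0.002  0.009 -0.018 -0.005  0.001  0.001] [ 1.10464853  0.74963047 -2.14672192] [-0.021021    0.03015489 -0.03862711]
axis heading 85.69 lateral off (along n=left of e) -0.17 amax 0.0891 tops-TCPz [0.022  0.0228 0.0221 0.0217 0.0217 0.0217] slope -0.0142
```

View pics/w8c.png

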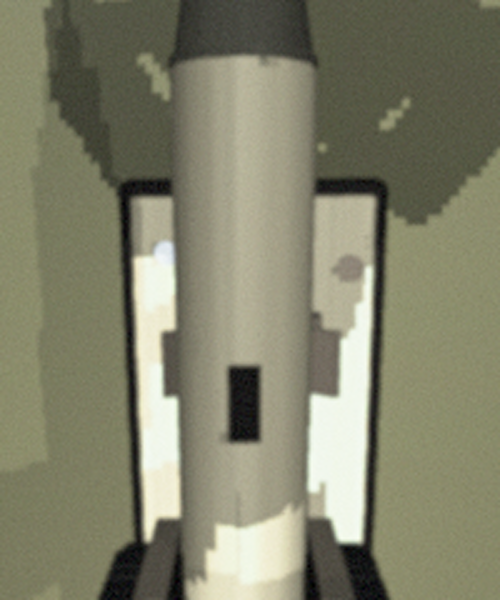

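>>> drive_tool --rows '[0.5,0.7,2,0,255,0.5,0.7,2,0,255,0.3,0.4,2,0,255,0,0,0,0,255,0,0,0,0,255]'

```text
clock: 7.93
tool_pos: [0.5562, 0.2118, 0.0778]
tool_rot: [-2.303, -2.127, 0.025]
wrist_force: [-0.4, 0.1, -0.7]
grip_width: 0.24
```

```bash
cat > st.py <<'E'
from h import *
rows([0.5547,0.2116,0.0496],85.66,4,255)
st=robot.state(); print(st["joint_velocities"].round(3),st["wrist_force"],st["torque"],st["grip_width"])
E
python3 st.py
```

```text
p [0.5562 0.2118 0.0778] head 85.45 tilt [-0.016  -0.006  -0.9999]
[-0.1, -0.4, 7.1, -0.001, 255.0, -0.1, -0.4, 7.1, -0.001, 255.0, -0.1, -0.4, 7.1, -0.001, 255.0, -0.1, -0.4, 7.1, -0.001, 255.0]
[ 0.     0.002  0.002 -0.002  0.001  0.   ] [-0.39099197  0.09346349 -0.68245369] [-0.10725571 -0.05509867 -0.05059903] 0.24034434730885096
```

>>> drive_tool --rows '[0,-0.7,2,-0.001,255,0,-0.5,2,-0.001,255,0,0,1.5,0,255,0,0,0,0,255]'

```text
clock: 8.27
tool_pos: [0.5552, 0.2121, 0.0726]
tool_rot: [-2.301, -2.13, 0.023]
wrist_force: [0.0, 0.4, -2.9]
grip_width: 0.238
```

```bash
python3 st.py;  python3 - <<'E'
from h import *
s=snap("wrist","w9")
cv2.imwrite("pics/w9c.png",cv2.resize(s["pixels"][100:280,200:360],None,fx=3,fy=3,interpolation=cv2.INTER_CUBIC))
E
```

```text
p [0.5552 0.2121 0.0726] head 85.59 tilt [-0.0148 -0.0056 -0.9999]
[-0.1, -0.1, 5.8, -0.0, 255.0, -0.1, -0.1, 5.8, -0.0, 255.0, -0.1, -0.1, 5.8, -0.0, 255.0, -0.1, -0.1, 5.8, -0.0, 255.0]
[ 0.    -0.003 -0.001  0.001  0.001  0.   ] [ 2.24848010e-03  3.57451652e-01 -2.88405512e+00] [ 0.04221669  0.04937417 -0.00839559] 0.2381445103151174
```

View pics/w9c.png

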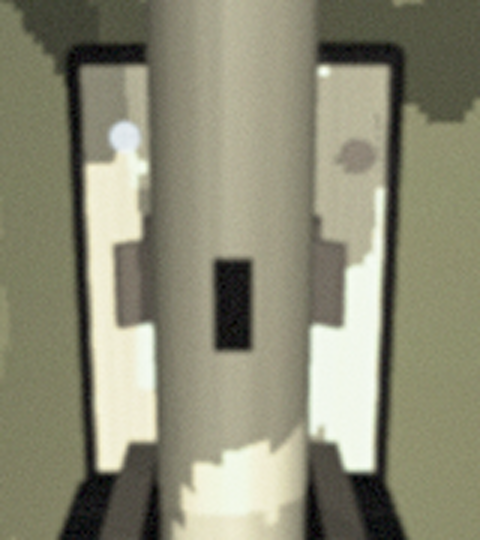

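>>> drive_tool --rows '[0,0,1.5,0,255,0,0,1,0,255,0,0,1,0,255]'

```text
clock: 8.57
tool_pos: [0.5553, 0.2122, 0.0698]
tool_rot: [-2.301, -2.13, 0.022]
wrist_force: [-1.5, 0.8, 1.1]
grip_width: 0.234
```

>>> drive_tool --rows '[0,0,1,0,255,0,0,1,0,255]'

```text
clock: 8.73
tool_pos: [0.5556, 0.2123, 0.0684]
tool_rot: [-2.302, -2.131, 0.02]
wrist_force: [-2.2, 0.2, 2.8]
grip_width: 0.24
```

>>> drive_tool --rows '[0,0,1,0,255,0,0,1,0,255]'

```text
clock: 8.9
tool_pos: [0.5559, 0.2124, 0.0672]
tool_rot: [-2.302, -2.131, 0.019]
wrist_force: [-3.0, -0.8, 5.3]
grip_width: 0.237
```

>>> drive_tool --rows '[0,-0.6,1,0,255,0,-0.3,1,0,255]'

```text
clock: 9.07
tool_pos: [0.5557, 0.2126, 0.0662]
tool_rot: [-2.303, -2.132, 0.016]
wrist_force: [-1.6, -0.9, 5.8]
grip_width: 0.237
```

>>> drive_tool --rows '[0,-0.3,1,0,255,0,-0.3,1,0,255]'

```text
clock: 9.23
tool_pos: [0.556, 0.2126, 0.0658]
tool_rot: [-2.304, -2.133, 0.013]
wrist_force: [-1.6, -0.8, 7.7]
grip_width: 0.237
```

>>> drive_tool --rows '[0,0,1,0,255,0,0,1,0,255]'

```text
clock: 9.4
tool_pos: [0.5564, 0.2126, 0.0656]
tool_rot: [-2.305, -2.134, 0.011]
wrist_force: [-3.9, -0.6, 8.6]
grip_width: 0.241
```

>>> drive_tool --rows '[0,-0.8,1.8,0,255,0,-0.6,1.8,0,255]'

```text
clock: 9.57
tool_pos: [0.5562, 0.2129, 0.0647]
tool_rot: [2.304, 2.133, -0.006]
wrist_force: [-2.1, -1.7, 11.5]
grip_width: 0.243
```

>>> drive_tool --rows '[0,-0.5,2,0,255,0,-0.5,2,0,255]'

```text
clock: 9.73
tool_pos: [0.5566, 0.2131, 0.0638]
tool_rot: [2.302, 2.131, -0.0]
wrist_force: [-4.3, -0.9, 11.0]
grip_width: 0.238
```

>>> drive_tool --rows '[0,-0.8,2,0,255,0,-0.6,2,0,255]'

```text
clock: 9.9
tool_pos: [0.5567, 0.2132, 0.0632]
tool_rot: [2.3, 2.128, 0.005]
wrist_force: [-3.6, -1.7, 11.1]
grip_width: 0.243
```

```bash
python3 st.py;  python3 - <<'E'
from h import *
s=snap("wrist","w10")
cv2.imwrite("pics/w10c.png",cv2.resize(s["pixels"][60:280,200:360],None,fx=2.7,fy=2.7,interpolation=cv2.INTER_CUBIC))
E
python3 held.py w10
```

```text
p [0.5567 0.2132 0.0632] head 85.56 tilt [ 0.0076 -0.0035 -1.    ]
[-0.4, -0.5, 3.4, -0.0, 255.0, -0.4, -0.5, 3.4, -0.0, 255.0, -0.4, -0.5, 3.4, -0.0, 255.0, -0.4, -0.5, 3.4, -0.0, 255.0]
[ 0.003 -0.012 -0.033 -0.047 -0.006  0.006] [-3.55432678 -1.66504931 11.1334787 ] [-0.30486344  0.68309373 -0.05165679] 0.24267165499787974
axis heading 86.52 lateral off (along n=left of e) -0.57 amax 0.089 tops-TCPz [0.0217 0.0222 0.0216 0.0213 0.0212 0.021 ] slope -0.0206
```

View pics/w10c.png

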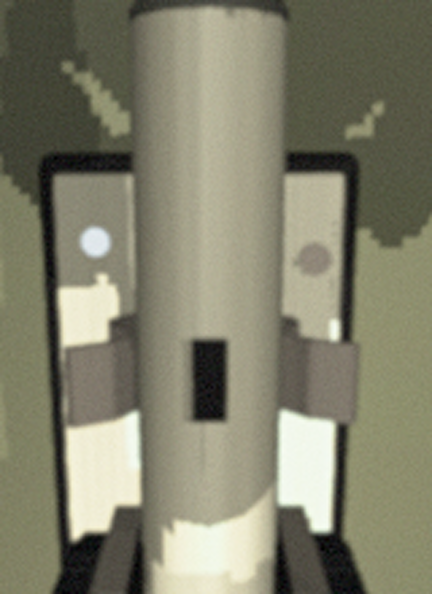

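>>> drive_tool --rows '[0,-1.5,2.3,0,255,0,-1.2,2.3,0,255]'

```text
clock: 10.12
tool_pos: [0.5562, 0.2136, 0.062]
tool_rot: [2.297, 2.126, 0.012]
wrist_force: [-2.7, 0.2, 11.4]
grip_width: 0.236
```

>>> drive_tool --rows '[0,-1.2,2.3,0,255,0,-1.0,2.3,0,255]'

```text
clock: 10.28
tool_pos: [0.5563, 0.2139, 0.0607]
tool_rot: [2.295, 2.123, 0.02]
wrist_force: [-2.8, -0.9, 9.1]
grip_width: 0.238
```

>>> drive_tool --rows '[-0.3,-1.2,2,0,255,-0.3,-1.0,2,0,255]'

```text
clock: 10.45
tool_pos: [0.5561, 0.2139, 0.0595]
tool_rot: [2.292, 2.121, 0.027]
wrist_force: [-2.7, -0.1, 7.2]
grip_width: 0.239
```

>>> drive_tool --rows '[-0.3,-1.0,2,0,255,-0.3,-1.0,2,0,255]'

```text
clock: 10.62
tool_pos: [0.5558, 0.214, 0.0574]
tool_rot: [2.29, 2.119, 0.033]
wrist_force: [-1.7, 0.2, 4.2]
grip_width: 0.241
```

>>> drive_tool --rows '[-0.3,-0.8,1.5,0,255,-0.3,-0.6,1.5,0,255]'

```text
clock: 10.78
tool_pos: [0.5554, 0.2138, 0.0549]
tool_rot: [2.289, 2.119, 0.037]
wrist_force: [-0.6, 1.1, -0.8]
grip_width: 0.239
```

```bash
python3 st.py
```

```text
p [0.5554 0.2138 0.0549] head 85.57 tilt [ 3.240e-02 -2.000e-04 -9.995e-01]
[-0.6, -0.1, 1.3, -0.0, 255.0, -0.6, -0.1, 1.3, -0.0, 255.0, -0.6, -0.1, 1.3, -0.0, 255.0, -0.6, -0.1, 1.3, -0.0, 255.0]
[-0.003  0.006 -0.046 -0.06   0.002 -0.001] [-0.56471257  1.10691348 -0.83730919] [0.10566073 0.02104466 0.05293076] 0.2392860634115374
```

>>> drive_tool --rows '[-0.3,-0.4,1,0,255,-0.3,-0.3,1,0,255]'

```text
clock: 10.95
tool_pos: [0.5548, 0.2132, 0.0516]
tool_rot: [2.289, 2.119, 0.037]
wrist_force: [2.2, 0.7, -3.6]
grip_width: 0.239
```

>>> drive_tool --rows '[-0.3,-0.2,0.8,0,255,0,0,0.6,0,255]'

```text
clock: 11.12
tool_pos: [0.5548, 0.2128, 0.0494]
tool_rot: [2.289, 2.119, 0.036]
wrist_force: [-3.3, 0.5, 12.3]
grip_width: 0.241
```

```bash
python3 st.py
```

```text
p [0.5548 0.2128 0.0494] head 85.56 tilt [ 3.210e-02 -4.000e-04 -9.995e-01]
[-0.3, -0.0, -0.1, -0.0, 255.0, -0.3, -0.0, -0.1, -0.0, 255.0, -0.3, -0.0, -0.1, -0.0, 255.0, -0.3, -0.0, -0.1, -0.0, 255.0]
[ 0.001  0.002 -0.001 -0.004  0.001  0.001] [-3.34180019  0.49616005 12.25547433] [-0.08429577  0.67277646  0.00773666] 0.24094743083454703
```

>>> drive_tool --rows '[0,0,0,0,255,0,0,0,0,255]'

```text
clock: 11.28
tool_pos: [0.5548, 0.2128, 0.0495]
tool_rot: [2.29, 2.119, 0.036]
wrist_force: [-0.1, 0.1, 0.0]
grip_width: 0.241
```

```bash
python3 st.py;  python3 - <<'E'
from h import *
s=snap("wrist","w11"); t=snap("side","s11"); u=snap("top","t11")
a=cv2.resize(s["pixels"][60:280,200:360],(400,550),interpolation=cv2.INTER_CUBIC)
b=cv2.resize(t["pixels"][130:240,250:330],(400,550),interpolation=cv2.INTER_CUBIC)
cv2.imwrite("pics/w11c.png",np.hstack([a,b]))
E
python3 held.py w11
```

```text
p [0.5548 0.2128 0.0495] head 85.56 tilt [ 3.190e-02 -3.000e-04 -9.995e-01]
[-0.3, -0.0, -0.0, -0.0, 255.0, -0.3, -0.0, -0.0, -0.0, 255.0, -0.3, -0.0, -0.0, -0.0, 255.0, -0.3, -0.0, -0.0, -0.0, 255.0]
[ 0.     0.002  0.002  0.002 -0.    -0.001] [-0.06148113  0.10953003  0.03639957] [ 0.03079947 -0.0146179  -0.01609121] 0.2407774890774419
axis heading 86.43 lateral off (along n=left of e) 0.03 amax 0.089 tops-TCPz [0.0293 0.03   0.0222 0.022  0.0221 0.022 ] slope -0.1738
```

View pics/w11c.png

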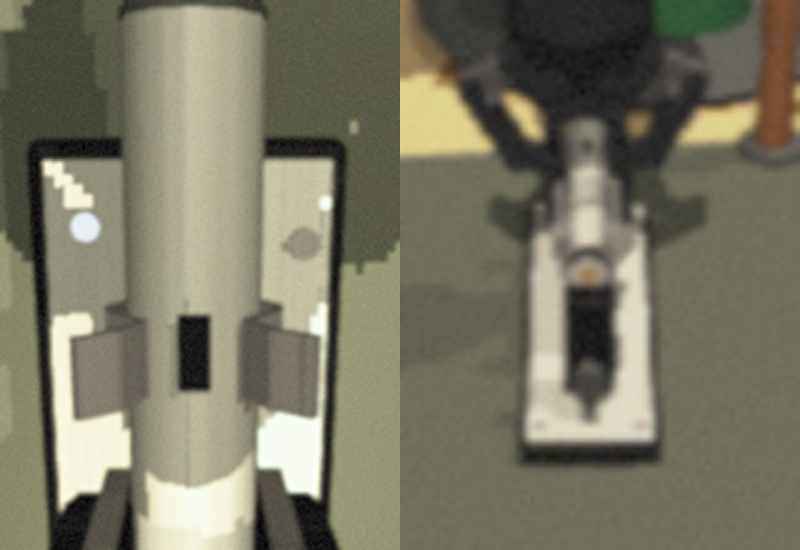

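>>> drive_tool --rows '[-1,0,0,0,255,-1.5,0,0,0,255]'

```text
clock: 11.6
tool_pos: [0.555, 0.2121, 0.0495]
tool_rot: [2.29, 2.122, 0.041]
wrist_force: [1.5, 4.7, -1.3]
grip_width: 0.243
```

>>> drive_tool --rows '[-2,0,0,0,255,-2,0,0,0,255]'

```text
clock: 11.77
tool_pos: [0.5549, 0.2092, 0.0495]
tool_rot: [2.289, 2.124, 0.044]
wrist_force: [1.0, 4.5, -0.2]
grip_width: 0.241
```

>>> drive_tool --rows '[-2.5,0,0,0,255,-2.5,0,0,0,255,-2.5,0,0,0,255,-1.5,0,0,0,255]'

```text
clock: 12.1
tool_pos: [0.5542, 0.2002, 0.0495]
tool_rot: [2.289, 2.125, 0.046]
wrist_force: [0.9, 5.3, -1.3]
grip_width: 0.24
```

```bash
python3 st.py;  python3 - <<'E'
from h import *
s=snap("wrist","w12")
E
python3 held.py w12
```

```text
p [0.5542 0.2002 0.0495] head 85.76 tilt [ 0.0337  0.0075 -0.9994]
[2.9, -0.1, -0.0, 0.0, 255.0, 2.9, -0.1, -0.0, 0.0, 255.0, 2.9, -0.1, -0.0, 0.0, 255.0, 2.9, -0.1, -0.0, 0.0, 255.0]
[-0.032 -0.013 -0.023 -0.01   0.005 -0.031] [ 0.90298913  5.31229389 -1.32939316] [ 0.73763546 -0.15895106 -0.00893749] 0.23950837170466507
axis heading 86.24 lateral off (along n=left of e) 0.39 amax 0.0888 tops-TCPz [0.0222 0.0228 0.0298 0.0289 0.022  0.022 ] slope -0.0111
```

>>> drive_tool --rows '[-2,0,0,0,255,-2,0,0,0,255]'

```text
clock: 12.32
tool_pos: [0.5539, 0.1957, 0.0495]
tool_rot: [2.29, 2.125, 0.046]
wrist_force: [-0.2, 5.4, -0.9]
grip_width: 0.238
```

>>> drive_tool --rows '[-1.5,0,0,0,255,-1.5,0,0,0,255]'

```text
clock: 12.48
tool_pos: [0.5536, 0.1923, 0.0495]
tool_rot: [2.29, 2.125, 0.046]
wrist_force: [2.4, 3.9, -0.8]
grip_width: 0.236
```

>>> drive_tool --rows '[-1.5,0,0,0,255,-1.5,0,0,0,255]'

```text
clock: 12.65
tool_pos: [0.5534, 0.1894, 0.0495]
tool_rot: [2.29, 2.126, 0.048]
wrist_force: [1.0, 5.1, -0.8]
grip_width: 0.237
```

>>> drive_tool --rows '[-1.2,0,0,0,255]'

```text
clock: 12.73
tool_pos: [0.5534, 0.1883, 0.0495]
tool_rot: [2.29, 2.126, 0.048]
wrist_force: [1.4, 5.5, -0.6]
grip_width: 0.239
```

>>> drive_tool --rows '[-1.2,0,0,0,255]'

```text
clock: 12.82
tool_pos: [0.5532, 0.1874, 0.0495]
tool_rot: [2.291, 2.127, 0.049]
wrist_force: [0.8, 6.8, 0.1]
grip_width: 0.244
```

>>> drive_tool --rows '[-1.2,0,0,0,255]'

```text
clock: 12.9
tool_pos: [0.5533, 0.1869, 0.0496]
tool_rot: [2.291, 2.128, 0.052]
wrist_force: [0.6, 10.7, -1.9]
grip_width: 0.241
```

>>> drive_tool --rows '[-1.2,0,0,0,255]'

```text
clock: 12.98
tool_pos: [0.5532, 0.187, 0.0495]
tool_rot: [2.292, 2.13, 0.055]
wrist_force: [1.3, 11.4, -2.6]
grip_width: 0.239
```

```bash
python3 st.py;  python3 - <<'E'
from h import *
s=snap("wrist","w13"); t=snap("side","s13")
a=cv2.resize(s["pixels"][60:280,200:360],(400,550),interpolation=cv2.INTER_CUBIC)
b=cv2.resize(t["pixels"][130:240,250:330],(400,550),interpolation=cv2.INTER_CUBIC)
cv2.imwrite("pics/w13c.png",np.hstack([a,b]))
E
python3 held.py w13
```

```text
p [0.5532 0.187  0.0495] head 85.83 tilt [ 0.034   0.0153 -0.9993]
[6.2, -0.1, -0.0, 0.001, 255.0, 6.2, -0.1, -0.0, 0.001, 255.0, 6.2, -0.1, -0.0, 0.001, 255.0, 6.2, -0.1, -0.0, 0.001, 255.0]
[-0.018 -0.007 -0.013 -0.013  0.036 -0.024] [ 1.27899909 11.38847378 -2.60855912] [ 1.77660475 -0.19158064 -0.03424715] 0.23878264251038464
axis heading 85.78 lateral off (along n=left of e) 0.82 amax 0.0888 tops-TCPz [0.0222 0.0228 0.0221 0.0295 0.0292 0.0221] slope 0.074
```

View pics/w13c.png

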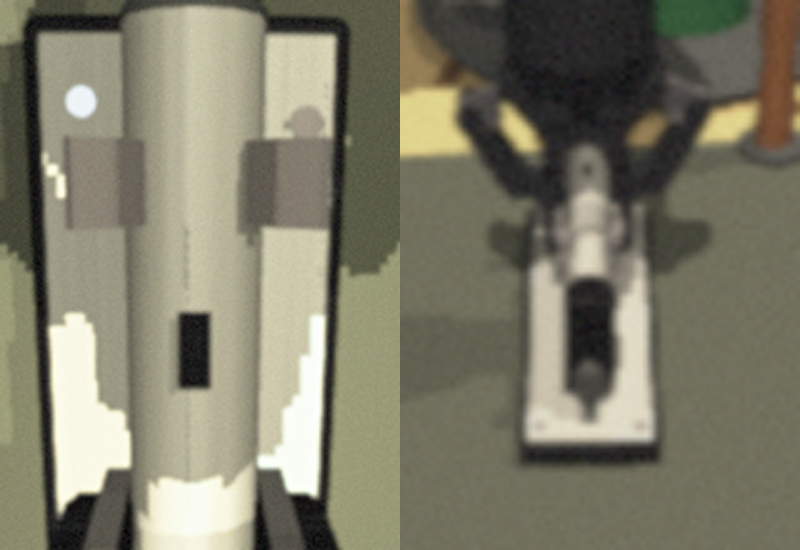

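>>> drive_tool --rows '[-0.3,0,0,0,255,-0.2,0,0,0,255]'

```text
clock: 13.25
tool_pos: [0.5532, 0.187, 0.0495]
tool_rot: [2.292, 2.131, 0.056]
wrist_force: [0.1, 4.4, -1.0]
grip_width: 0.244
```

>>> drive_tool --rows '[0,0,0,0,170,0,0,0,0,130,0,0,0,0,80,0,0,0,0,40,0,0,0,0,0,0,0,0,0,0,0,0,0,0,0]'

```text
clock: 13.83
tool_pos: [0.5514, 0.1824, 0.0487]
tool_rot: [2.293, 2.125, 0.043]
wrist_force: [-0.7, 0.5, -0.3]
grip_width: 0.996
```

```bash
python3 st.py;  python3 - <<'E'
from h import *
s=snap("wrist","w14")
cv2.imwrite("pics/w14c.png",cv2.resize(s["pixels"][20:420,120:440],(480,600)))
q=[(v,int(s["pixels"][v,278].sum())) for v in range(50,70)]; print(q)
E
```

```text
p [0.5514 0.1824 0.0487] head 85.66 tilt [ 0.0305  0.0079 -0.9995]
[7.3, 0.3, -0.2, -0.0, 255.0, 7.3, 0.3, -0.2, -0.0, 255.0, 7.3, 0.3, -0.2, -0.0, 255.0, 7.3, 0.3, -0.2, -0.0, 255.0]
[-0.003  0.    -0.003  0.001 -0.003 -0.001] [-0.70665848  0.48202036 -0.25875623] [-0.08584136  0.04886725 -0.04655117] 0.9958469456989086
[(50, 518), (51, 501), (52, 519), (53, 517), (54, 510), (55, 517), (56, 510), (57, 513), (58, 521), (59, 524), (60, 521), (61, 517), (62, 512), (63, 520), (64, 506), (65, 509), (66, 521), (67, 514), (68, 514), (69, 516)]
```

View pics/w14c.png

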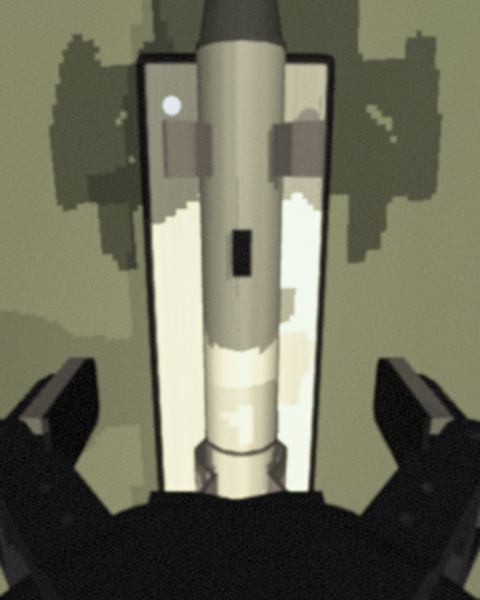

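>>> drive_tool --rows '[0,0,-10,0,0,0,0,-20,0,0,0,0,-30,0,0,0,0,-35,0,0,0,0,-35,0,0,0,0,-35,0,0,0,0,0,0,0,0,0,0,0,0]'

```text
clock: 14.55
tool_pos: [0.5438, 0.1805, 0.2241]
tool_rot: [2.294, 2.126, 0.038]
wrist_force: [-0.3, -1.3, 0.4]
grip_width: 0.999
```

```bash
python3 st.py;  python3 - <<'E'
from h import *
s=snap("wrist","w15"); t=snap("side","s15"); u=snap("top","t15")
a=cv2.resize(s["pixels"][20:280,190:360],(392,600),interpolation=cv2.INTER_CUBIC)
b=cv2.resize(t["pixels"][130:240,250:330],(400,550),interpolation=cv2.INTER_CUBIC); b=cv2.copyMakeBorder(b,0,50,0,0,0)
cv2.imwrite("pics/w15c.png",np.hstack([a,b])); cv2.imwrite("pics/w15f.png",s["pixels"])
E
```

```text
p [0.5438 0.1805 0.2241] head 85.66 tilt [ 0.0271  0.0067 -0.9996]
[7.9, 2.1, 43.6, 0.0, 255.0, 7.9, 2.1, 43.6, 0.0, 255.0, 7.9, 2.1, 43.6, 0.0, 255.0, 7.9, 2.1, 43.6, 0.0, 255.0]
[ 0.002 -0.056  0.09   0.047 -0.002 -0.001] [-0.27782313 -1.26244659  0.36661609] [0.03325257 0.01547442 0.03562099] 0.9991174010964944
```

View pics/w15c.png

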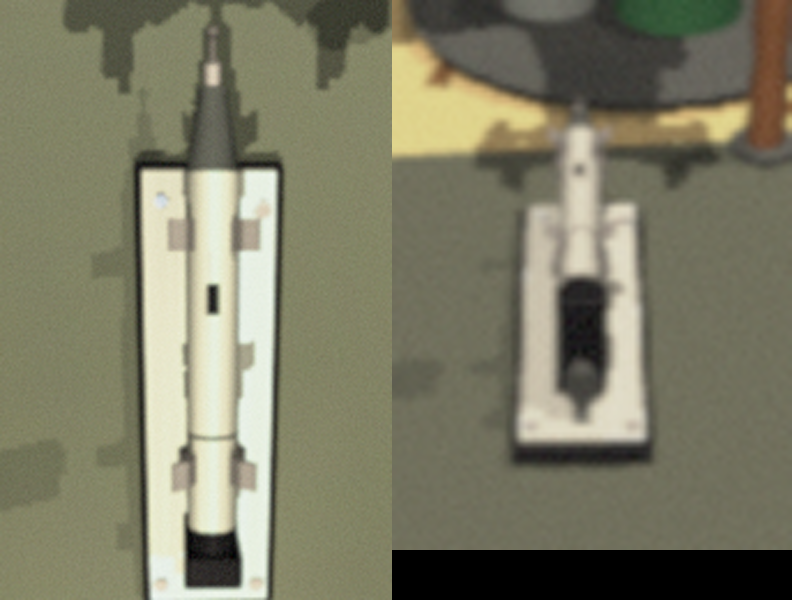

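View pics/t15.png

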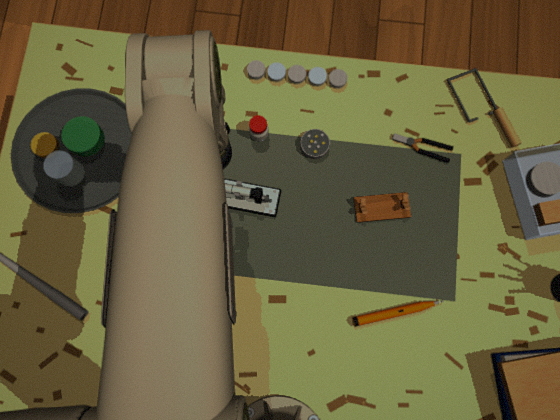

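```bash
python3 - <<'E'
from h import *
s=snap("wrist","w16")
o=np.array([.5513,.1737]); e=np.array([.0758,.9971]); n=np.array([-e[1],e[0]])
vv,uu=np.mgrid[0:345,150:420]; uv=np.c_[uu.ravel(),vv.ravel()]; P=bydepth(s,uv); ok=s["depth"][uv[:,1],uv[:,0]]>0; P=P[ok];uv=uv[ok]
a=(P[:,:2]-o)@e-.0299; t=(P[:,:2]-o)@n
for q in np.arange(-.104,.14,.004 ):
    k=(abs(a-q)<.002)&(abs(t)<.006)
    if q<-.07 or (round(q*1000)%20==0):
        if k.any(): print(round(q,3),k.sum(),np.percentile(P[k,2],[5,50,97]).round(4))
k=(abs(a)<.09)&(P[:,2]>.063)&(abs(t)<.009); l=cv2.fitLine(np.c_[a[k],t[k]].astype(np.float32),cv2.DIST_HUBER,0,1e-6,1e-6).ravel(); print("axis rel dock deg",np.degrees(np.arctan2(l[1],l[0])),"lat",l[3])
im=s["pixels"]; col=np.argmin(abs(proj(s,[[.5513+.0758*.09,.1737+.9971*.09,.071]])[0,0]-np.arange(560)))
v=[x for x in range(40,140) if im[x,col].sum()>450 and im[x-3,col].sum()<380]; print(col,v[:3])
if v:
    p=onplane(s,[(col,v[0]-1)],.071)[0]; print("nose end along",(p[:2]-o)@e-.0299)
E
```

```text
-0.104 1 [0.0713 0.0713 0.0713]
-0.1 40 [0.072  0.073  0.0742]
-0.096 43 [0.0722 0.073  0.0739]
-0.092 39 [0.0719 0.0732 0.0743]
-0.088 56 [0.0696 0.0725 0.0744]
-0.084 47 [0.0693 0.0708 0.072 ]
-0.08 47 [0.0694 0.0708 0.0721]
-0.076 48 [0.0688 0.0703 0.0722]
-0.072 43 [0.0692 0.0704 0.0717]
-0.06 46 [0.0686 0.0706 0.0716]
-0.04 51 [0.0687 0.0701 0.0717]
-0.02 51 [0.0691 0.0703 0.0719]
0.0 52 [0.0684 0.0703 0.0716]
0.02 60 [0.069  0.0711 0.0726]
0.04 52 [0.0686 0.0703 0.0718]
0.06 68 [0.0687 0.07   0.0716]
0.08 62 [0.0669 0.0684 0.0701]
0.1 64 [0.0617 0.0651 0.0666]
0.12 28 [0.001  0.0022 0.0627]
axis rel dock deg -0.067216024 lat 8.137609e-05
283 [93, 94]
nose end along 0.07273252756884721
```

```bash
python3 -c "
from workcell import robot
print(robot.state()['clock'],robot.close_job())"
```

```text
the job is handed in; nothing more can be done
14.75 None
```

The aluminium handpiece is seated in the dock: both clips have snapped around it, its tail is home against the contact post, and the job was handed in at 14.75 s.

- **Pressing in:** I gripped it about 9 mm behind the barrel's centre. I then pressed it into the clips with its centre about 18 mm ahead of the seat point, clear of the pin. The force peaked at about 11.5 N before the clips snapped over the barrel, and it touched the beds at about 12–14 N.
- **Sliding home:** I slid it back against about 5 N of friction. It stalled firmly on the post at about 11 N in total, roughly 6 N of that on the post. I then opened the gripper and lifted clear.
- **Last checks:**
  - The barrel's top is level at 0.070–0.071 m, with the axis 0.1 mm off the clip line and 0.07° off its heading.
  - The barrel's nose end puts the tail at −87.3 mm from the seat point, and I measured the post's face at −87 mm beforehand. Depth shows no gap between them.
  - The pin itself can't be seen. That it is pushed right in rests on the stall and on those two positions agreeing.
  - The jar, tin and pliers show at the same pixels in the top view. The arm hid the ring clamp there; in the side view it stands undisturbed.
- **Deviations:** The wrist tilted by up to about 2° during pressing and sliding. On release the open gripper drifted about 5 mm towards the post end without moving the handpiece.

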